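# Set up a bar on risers for marking out

## Task

Set up the aluminium bar for marking out: stand the blue-banded riser squarely in the middle of the blue field of the base plate and the yellow-banded riser likewise on the yellow field, with the little screw jack upright on the white spot between them. Then lay the bar centrally across the top of both risers, in line with the base plate, and after that stand the brass weight upright on the red cross in the middle of the bar. Leave the file where it lies.

Things in the scene. Friction and masses are not known exactly. Their poses are not given: they have to be found in the camera images.
- base: dark steel base plate fixed to the bench, 90 mm (its x) by 190 mm (its y), 10 mm thick; origin at the centre of its underside, on the bench (z = 0), so its top is 10 mm above the origin. A white spot 36 mm across in the middle of its top marks the jack's place. The two colour fields lie along its y axis, 60 mm either side of the middle; which colour is on which side varies
- pad_blue: blue field: flat painted plate fixed on top of the base plate, 68 mm (its x) by 40 mm (its y), 2 mm thick; origin at the centre of its underside, so its top is 2 mm above the origin and 12 mm above the bench; its axes are parallel to those of the base plate
- pad_yellow: yellow field: same size, origin and axes as the blue one, on the other half of the base plate
- riser_blue: loose steel riser block with a blue band round its middle, 60 mm (its x) by 28 mm (its y) by 40 mm high, about 0.5 kg; origin at the centre of its underside; starts standing on the bench. On the field its long x side runs along the field's x (long) side, either way round
- riser_yellow: loose steel riser block with a yellow band round its middle; same size, origin and axes as the blue one
- jack: loose small screw jack, standing: dark round steel body 32 mm across and 26 mm high, a thin neck, and a red round cap 22 mm across whose top is 40 mm above the foot; about 0.2 kg; origin at the centre of its underside. In its place it stands 2 mm lower than the risers and only guards the middle of the bar, carrying no load
- bar: loose aluminium flat bar lying flat, 170 mm (its x) by 50 mm (its y) by 15 mm thick, about 0.35 kg; a red cross marks the middle of its top; origin at the centre of its underside. Set up, its x lies along the base plate's y (either way round) and its origin is 52 mm above the bench
- weight: loose round brass weight, standing: 40 mm across with straight sides 30 mm high, chamfered above to a flat top at 34 mm; about 0.35 kg; origin at the centre of its underside. On the set-up bar its foot is 67 mm above the bench
- file: bystander: hand file lying along its x, from the wooden handle's end at x = -95 mm to the blade's tip at x = 100 mm, 22 mm wide and high; origin under it, on the bench; not to be disturbed
Things that resemble listed ones, but are neither listed nor needed, are in the scene too. Leave any green or turquoise look-alike of the weight alone. Of the things that look like the jack, take the one that is farthest to the robot's right at the start.

How it is judged (in metres and radians):
On the way, in this order (a step that is already met when the one before it is completed fails the run):
1. both risers stand on their own colour fields and the jack on the spot between them (x of riser_blue in the frame of pad_blue between -0.012 and 0.012 m and y of riser_blue in the frame of pad_blue between -0.01 and 0.01 m and z of riser_blue in the frame of pad_blue between -0.001 and 0.005 m and angle between the x axis of riser_blue and the x axis of pad_blue, either way round below 0.15 rad and angle between each of riser_blue, riser_yellow, jack's own z axis and vertical below 0.08 rad and x of riser_yellow in the frame of pad_yellow between -0.012 and 0.012 m and y of riser_yellow in the frame of pad_yellow between -0.01 and 0.01 m and z of riser_yellow in the frame of pad_yellow between -0.001 and 0.005 m and angle between the x axis of riser_yellow and the x axis of pad_yellow, either way round below 0.15 rad and horizontal distance between jack and base below 0.01 m and z of jack in the frame of base between 0.007 and 0.013 m), for 0.2 s.
2. the bar lies across both risers (all of step 1 and x of bar in the frame of base between -0.012 and 0.012 m and y of bar in the frame of base between -0.012 and 0.012 m and z of bar in the frame of base between 0.049 and 0.055 m and angle between the x axis of bar and the y axis of base, either way round below 0.12 rad and angle between bar's own z axis and vertical below 0.05 rad), for 0.2 s.
3. the weight stands on the middle of the bar (all of step 2 and horizontal distance between weight and bar below 0.01 m and angle between weight's own z axis and vertical below 0.08 rad and z of weight in the frame of bar between 0.012 and 0.018 m), for 0.2 s.
At the end, for the whole second after the job is handed in: Risers upright on their own fields, within 12 mm (x) and 10 mm (y), 0.15 rad; jack upright within 10 mm of the plate's middle; bar flat on the risers, within 12 mm both ways of the plate's middle and 0.12 rad of its long axis; weight upright within 10 mm of the bar's middle; all released, at rest (all of step 3 and linear speed of each of riser_blue, riser_yellow, jack, bar, weight below 0.02 m/s); the robot touches nothing.
It fails at once if the file is shifted by more than 20 mm (distance of file from where it was at the start of the episode above 0.02 m).
It also fails if it takes over 123 s, if anything falls off the work surface, if the arm or the gripper's body presses on something with over 40 N, if the wrist force passes 120 N, or if a joint passes its speed limit or range.

## Robot

A 7-joint arm with a two-finger parallel gripper is mounted at the origin on the work surface. World frame = base frame: x ahead of the robot, y to its left, z up, the work surface at z = 0. Lengths are in m, angles in degrees, forces in N, time in s.
With the tool pointing down it reaches from about 0.425 to 0.875 m from the base axis. Payload 4.7 kg.
Tool frame: the origin (TCP) lies midway between the tips of the shut fingers; the grasp point (between the pads) lies 19 mm behind it (env.grip_point_offset is the distance from the TCP to the grasp point, in m); z points along the fingers, y is the line along which they close (so a half turn about z gives the same grasp; the last joint's range is limited). The gripper opens to 87 mm and grips with 3 to 60 N. Pads are 19 mm wide; open, the fingers measure 117 mm over their backs; the gripper's body (75 mm by 190 mm) begins 51 mm behind the grasp point.
Start: joints at [-63.593, 18.392, -4.016, 83.108, 1.295, 78.541, -3.26], TCP at [0.281, 0.586, 0.223] pointing down, gripper open.
Joint ranges: [-163.93, 163.93], [-17.29, 119.83], [-79.2, 71.16], [3.27, 140.29], [-89.18, 269.18], [5.43, 117.66], [-154.24, 154.24]. Speed limits (degrees/s): [147.25, 147.25, 180, 180, 180, 180, 180].

## Interface

Orientations are given as [roll, pitch, yaw] about the fixed x, y, z axes, in that order (R = Rz(yaw) Ry(pitch) Rx(roll)).
In Python, from cell import env gives the robot as it stands.
- The arm moves only by the shell command python3 -m jog 'ROWS' [FORCE]. ROWS is JSON, a list of rows, each a list of 7 numbers: the shift along the tool's x, y, z in m, then the turn, a rotation vector about the tool's x, y, z in rad, then the finger opening in m, from 0 to 0.087. A call has 1 to 12 rows; each row shifts and turns the commanded pose from where the row before left it, along the tool's axes as they then stand; what a row does not reach is not made up. A row lasts 1/12 s, in which the tool goes at most 41.7 mm and 7.16 degrees, less where a joint would pass 70% of its speed; a pose out of reach is approached as far as the arm can. A call is refused whole if a number of a shift passes 0.0417 or a number of a turn 0.125, either way. A call with a gripper value outside its range is refused whole. The fingers move at their own pace and stop on an object; FORCE is the grip in N (left out, the last holds). Time passes only in rows, so rows that do not move let the fingers close. It gives the time, the measured TCP pose, the force, the opening and the grip force at its end, in the units of the state.
- env.get_obs(): the state, without advancing time (a new reading comes with each control period).
- env.read_camera(name): name is "scene" or "top"; returns the picture (480x640x3 uint8, blue, green, red); there is no depth.
- env.get_calibration(name): a dict with "fov_y" (degrees; the focal length in pixels is half the picture's height over the tangent of half this angle, whatever the lens; pixels are square), "cx", "cy" (the principal point, pixels), "pose" (4x4, takes a point from camera to world coordinates). Camera axes: x right, y up, looking along -z (the intrinsics and any distortion apply to the point x, -y, -z); pixel columns grow to the right and rows downward; lengths in m; the calibration is good to about 2 mm. A picture is of the moment at which its call begins. get_calibration takes no time and is no camera call.
- env.sign_off(): hands the job in; it is judged then, once.
The state is a dict: "time_s": time; "qpos": joint angles; "joint_velocities": joint speeds; "effort": joint torques, N m; "tool_pos": TCP position; "tool_rot": TCP orientation; "force": force on the tool from outside, world axes, zero at the start; "wrist_torque": the same for the moment, N m; "grip_width": finger opening in m; "grasp_force": force on a finger pad.
Only numpy, scipy, OpenCV 4.12 (cv2) and the standard library are available. Lean on these libraries where they do the work, as an engineer would, in place of code of your own. Each camera call takes 0.05 s, during which the arm holds its last target. There are 200 camera calls.

## Working session

There is one attempt and no reset: what is moved stays moved. The work goes in short steps, Python scripts to look and compute and a shell command to move; the robot and the scene stay as the last step left them, time stands still between calls to the robot, and variables do not carry over. Pictures are saved under pics/ and viewed, at most 14 in all, crops included, and the job is handed in when it is done.

```bash
ls; mkdir -p pics
python3 - <<'E'
from cell import env
import cv2,numpy as np
np.set_printoptions(precision=4,suppress=True)
for n in("scene","top"):
    c=env.get_calibration(n);print(n,c)
    cv2.imwrite(f"pics/{n}0.png",env.read_camera(n))
o=env.get_obs();print(o)
E
```

```text
pics
scene {'fov_y': 53.53913326483454, 'cx': 323.28110038292544, 'cy': 240.50982428547832, 'pose': array([[-0.4567, -0.7709,  0.444 ,  0.9013],
       [ 0.8896, -0.3916,  0.2352,  0.1952],
       [-0.0075,  0.5024,  0.8646,  0.7621],
       [ 0.    ,  0.    ,  0.    ,  1.    ]])}
top {'fov_y': 54.183994346498544, 'cx': 318.1119381962726, 'cy': 237.12386900971902, 'pose': array([[-0.0168,  0.9813, -0.1919,  0.2916],
       [-0.9998, -0.0182, -0.0052, -0.0048],
       [-0.0086,  0.1917,  0.9814,  1.0643],
       [ 0.    ,  0.    ,  0.    ,  1.    ]])}
{'time_s': 0.1, 'qpos': array([-63.5919,  18.4334,  -4.0143,  83.1675,   1.2957,  78.541 ,
        -3.2578]), 'joint_velocities': array([ 0.0106, -0.0068,  0.0152, -0.188 ,  0.0648, -0.0854,  0.0013]), 'effort': array([ -0.0001, -49.2569,  -0.4057, -31.3398,  -0.0641,   0.0395,
         0.0001]), 'tool_pos': array([0.2807, 0.5857, 0.2216]), 'tool_rot': array([-179.9034,    0.0066,  154.4027]), 'force': array([ 0.6894,  0.0027, -0.1859]), 'wrist_torque': array([ 0.0145,  0.0098, -0.0068]), 'grasp_force': 0.0, 'grip_width': 0.08693576016387966}
```

View pics/scene0.png

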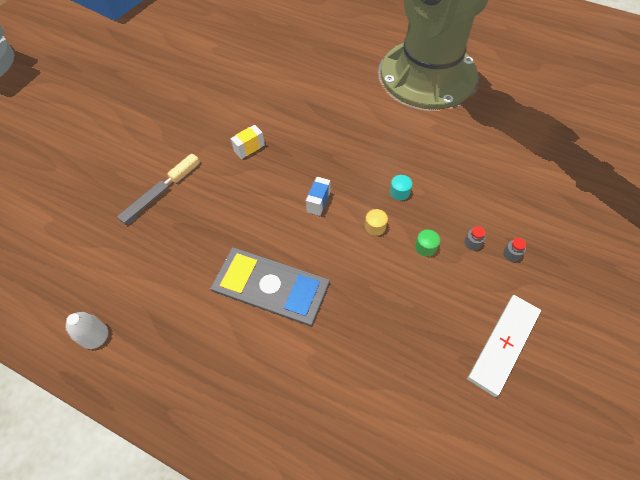

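View pics/top0.png

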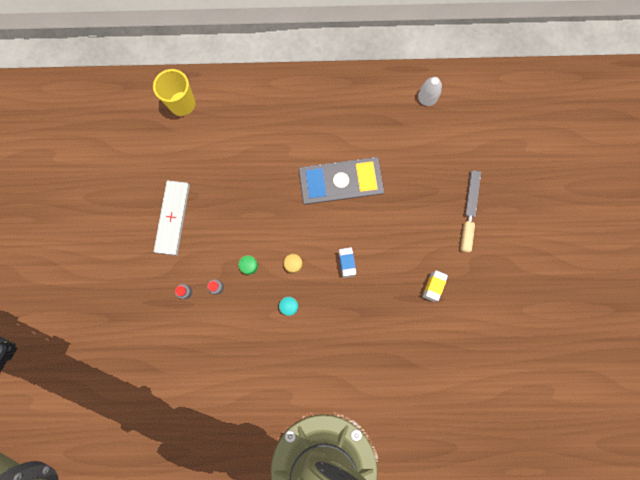

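The scene view shows the base at about (270,285), the blue riser (318,196), yellow riser (248,142), brass weight (376,222), the two jacks (476,238) and (516,250), and the bar (505,345). The top view shows +y to the left, so the rightmost jack is at (214,287) there, which is (476,238) in the scene view. Next come enlarged crops, plus colour blobs for the flat marks.

```bash
cat > h.py <<'E'
import numpy as np,cv2
from cell import env
np.set_printoptions(precision=4,suppress=True)
def cam(n):
    c=env.get_calibration(n);f=240/np.tan(np.radians(c['fov_y']/2));return f,c['cx'],c['cy'],np.array(c['pose'])
C={n:cam(n) for n in('scene','top')}
def ray(n,p):
    f,cx,cy,T=C[n];d=T[:3,:3]@np.array([(p[0]-cx)/f,-(p[1]-cy)/f,-1]);return T[:3,3],d
def atz(n,p,z):
    o,d=ray(n,p);return o+d*(z-o[2])/d[2]
def proj(n,P):
    f,cx,cy,T=C[n];q=(np.atleast_2d(P)-T[:3,3])@T[:3,:3]
    return np.c_[cx-f*q[:,0]/q[:,2],cy+f*q[:,1]/q[:,2]]
def tri(ps,pt):
    (o,d),(o2,e)=ray('scene',ps),ray('top',pt);d=d/np.linalg.norm(d);e=e/np.linalg.norm(e)
    s=np.linalg.lstsq(np.c_[d,-e],o2-o,rcond=None)[0];a=o+s[0]*d;b=o2+s[1]*e
    return (a+b)/2,np.linalg.norm(a-b)
def tile(im,c,w=40,k=5):
    x0,y0=int(c[0])-w//2,int(c[1])-w//2
    t=cv2.resize(im[y0:y0+w,x0:x0+w],None,fx=k,fy=k,interpolation=cv2.INTER_CUBIC)
    for i in range(0,w,5):
        L=8 if i%10==0 else 4
        t[:L,i*k]=(255,255,255);t[i*k,:L]=(255,255,255)
    cv2.putText(t,f"{x0},{y0}",(12,18),0,.4,(255,255,255),1);t[-1]=0;t[:,-1]=0
    return t
def blob(im,lo,hi,box):
    x,y,w,h=box;hsv=cv2.cvtColor(im,cv2.COLOR_BGR2HSV)[y:y+h,x:x+w]
    m=cv2.inRange(hsv,np.array(lo),np.array(hi));n,l,s,c=cv2.connectedComponentsWithStats(m)
    i=1+np.argmax(s[1:,4]);pts=np.argwhere(l==i)[:,::-1]+[x,y]
    return c[i]+[x,y],s[i,4],cv2.minAreaRect(pts.astype(np.float32))
E
python3 - <<'E'
from h import *
S=cv2.imread('pics/scene0.png');T=cv2.imread('pics/top0.png')
s=[(318,196),(248,142),(476,238),(376,222)];t=[(347,262),(435,286),(214,287),(292,263)]
M=np.vstack([np.hstack([tile(S,p) for p in s]),np.hstack([tile(T,p) for p in t])])
B=np.hstack([tile(S,(270,285),130,3)[:300],tile(T,(341,181),130,3)[45:345]]);B=np.hstack([B[:, :390],B[:,390:780]])
cv2.imwrite('pics/m1.png',M);
blue=((100,120,60),(125,255,255));yel=((22,120,120),(34,255,255));wh=((0,0,170),(180,60,255));
for nm,c,bs,bt in[('padb',blue,(280,265,45,55),(300,160,30,45)),('pady',yel,(212,245,50,55),(352,155,30,45)),('spot',wh,(255,268,30,30),(328,165,26,30)),('bar',wh,(460,285,90,120),(145,170,55,95))]:
    a=blob(S,*c,bs);b=blob(T,*c,bt);print(nm,a,b,tri(a[0],b[0]))
E
```

```text
padb (array([301.586 , 294.6267]), np.int32(860), ((301.49407958984375, 294.4141845703125), (23.076927185058594, 38.5384635925293), 22.61986541748047)) (array([315.3491, 182.9707]), np.int32(444), ((315.3499755859375, 182.94998168945312), (27.15290069580078, 16.263456344604492), 81.8698959350586)) (array([0.6273, 0.0056, 0.0087]), np.float64(0.0011446336156817234))
pady (array([238.0755, 272.8131]), np.int32(808), ((237.90003967285156, 272.70001220703125), (21.913463592529297, 38.9075813293457), 26.56505012512207)) (array([366.2   , 176.1062]), np.int32(480), ((366.189208984375, 176.13514709472656), (28.276626586914062, 17.09749412536621), 80.53767395019531)) (array([ 0.6416, -0.1141,  0.0091]), np.float64(0.0011820894153761789))
spot (array([269.4298, 283.5468]), np.int32(342), ((269.5, 283.5), (19.0, 21.0), 90.0)) (array([340.7974, 179.5066]), np.int32(227), ((341.0, 179.5), (15.0, 16.0), 90.0)) (array([ 0.6344, -0.0542,  0.0091]), np.float64(0.0012098273000340598))
bar (array([504.4018, 344.6189]), np.int32(3191), ((505.01385498046875, 344.5458984375), (35.35429763793945, 96.44544219970703), 28.300756454467773)) (array([170.9437, 217.4141]), np.int32(1688), ((170.8144073486328, 217.05068969726562), (24.362560272216797, 74.04307556152344), 9.162347793579102)) (array([0.5523, 0.3426, 0.0028]), np.float64(0.0008515928163936244))
```

View pics/m1.png

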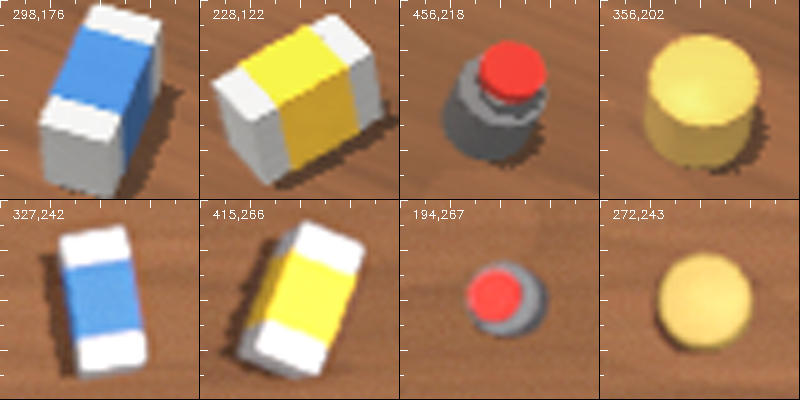

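The crops show the riser top-face corners, the jack's red cap (scene tile (111,71), top tile (96,96)) and the brass top disc (scene tile (103,80), top tile (105,101)) clearly. I'll triangulate these, fit the boxes and overlay the result.

```bash
cat > fit.py <<'E'
from h import *
from scipy.optimize import least_squares
def px(o,p): return (np.array(p)+.5)/5-.5+o
def rect(x,y,yaw,z,lx,ly):
    c,s=np.cos(yaw),np.sin(yaw);P=np.array([[1,1],[1,-1],[-1,-1],[-1,1]])*[lx/2,ly/2]
    return np.c_[P@np.array([[c,s],[-s,c]])+[x,y],np.full(4,z)]
def fitbox(sc,tp,lx,ly,x0,fixz=None):
    # corner correspondence by nearest point
    def res(v):
        R=rect(*v[:3],v[3] if fixz is None else fixz,lx,ly);o=[]
        for n,q in(('scene',sc),('top',tp)):
            if len(q)==0: continue
            p=proj(n,R)
            for k in q: o+=list((p[np.argmin(np.linalg.norm(p-k,axis=1))]-k))
        return o
    return least_squares(res,x0,x_scale=[.01,.01,.1,.01])
def wire(im,n,x,y,yaw,z0,z1,lx,ly,k,o):
    a=[((proj(n,rect(x,y,yaw,z,lx,ly))-o+.5)*k).astype(np.int32) for z in(z0,z1)]
    for q in a: cv2.polylines(im,[q],True,(0,255,0) if q is a[1] else (255,0,255),1)
E
python3 - <<'E'
from fit import *
S=cv2.imread('pics/scene0.png');T=cv2.imread('pics/top0.png')
sb=px((298,176),[(92,5),(161,22),(117,138),(42,112)]);sy=px((228,122),[(13,86),(135,14),(171,53),(47,124)])
tb=px((327,242),[(60,38),(128,26),(145,160),(78,170)]);ty=px((415,266),[(105,21),(165,46),(124,163),(60,138)])
for nm,s,t in(('rb',sb,tb),('ry',sy,ty)):
    c=atz('top',t.mean(0),.04);e=t-t.mean(0);W=np.array([atz('top',p,.04) for p in t]);
    d=W[0]-W[3] ; r=fitbox(s,t,.06,.028,[c[0],c[1],np.arctan2(d[1],d[0]),.04])
    print(nm,'free z',r.x[:2],np.degrees(r.x[2]),r.x[3],np.abs(r.fun).max(),'tri',*tri(s.mean(0),t.mean(0)))
print('cap',tri(px((456,218),(111,71)),px((194,267),(96,96))))
print('wt',tri(px((356,202),(103,80)),px((272,243),(105,101))), atz('top',px((272,243),(105,101)),.031))
# bar: corners from contour approx
for n,im,b in(('scene',S,(460,285,90,120)),('top',T,(145,170,55,95))):
    x,y,w,h=b;hsv=cv2.cvtColor(im,cv2.COLOR_BGR2HSV)[y:y+h,x:x+w]
    red=cv2.inRange(cv2.cvtColor(im,cv2.COLOR_BGR2HSV)[y:y+h,x:x+w],(0,110,120),(8,255,255))|cv2.inRange(hsv,(172,110,120),(180,255,255))
    l=cv2.connectedComponentsWithStats(red);i=1+np.argmax(l[2][1:,4]);print(n,'cross',l[3][i]+[x,y],l[2][i,4])
M=[]
for n,im,p in(('scene',S,(270,285)),('scene',S,(505,345)),('top',T,(341,181)),('top',T,(170,218))):
    M.append(tile(im,p,100,4)[50:350])
cv2.imwrite('pics/m2.png',np.vstack([np.hstack(M[:2]),np.hstack(M[2:])]))
E
```

```text
rb free z [ 0.4361 -0.0613] 7.7121935408415965 0.0396115574032596 1.6090856124827724 tri [ 0.4362 -0.0615  0.0391] 0.0020008498831539353
ry free z [ 0.3822 -0.2555] -23.91581508026269 0.038073642876741295 1.747985918028121 tri [ 0.3824 -0.2556  0.0381] 0.004126898033504507
cap (array([0.3881, 0.2341, 0.0357]), np.float64(0.0011647776663170713))
wt (array([0.4369, 0.0591, 0.0272]), np.float64(0.0012250903648877225)) [0.4366 0.0583 0.031 ]
scene cross [506.2778 341.7037] 54
top cross [170.5 216.5] 16
```

View pics/m2.png

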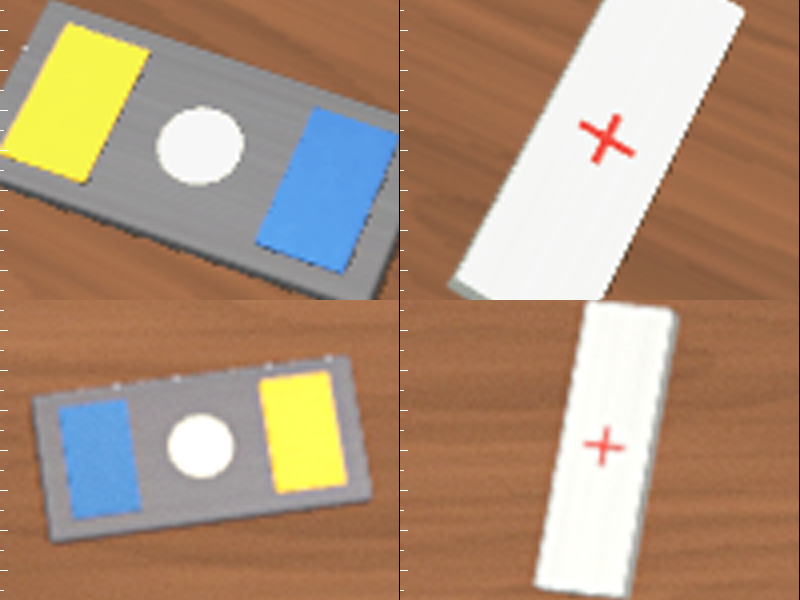

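Base and bar are clear in both views: blue pad on the +y side, the cross at about (506,342) in the scene view and (170.5,216.5) in the top view. I'll get the bar and base yaw and write a move planner.

```bash
cat >> h.py <<'E'
from scipy.spatial.transform import Rotation as Ro
def plan(x,y,z,phi):
    o=env.get_obs();p=np.array(o['tool_pos']);y0=o['tool_rot'][2];d=(phi-y0+180)%360-180
    R=Ro.from_euler('xyz',[180,0,phi],degrees=True).as_matrix();s=R.T@(np.array([x,y,z])-p)
    print('t %.1f pos %s rot %s w %.4f gf %.1f'%(o['time_s'],p,np.array(o['tool_rot']),o['grip_width'],o['grasp_force']),'turn z %.3f rad; then shift'%-np.radians(d),s,'rows@.03: %.1f'%(np.linalg.norm(s)/.03))
E
python3 - <<'E'
from fit import *
T0=(120,168+12.5);S0=(455,295+12.5)
q=lambda o,p:(np.array(p)+.5)/4-.5+o
for n,o,L in(('top',T0,[((585-400,3),(535-400,285)),((672-400,12),(628-400,297))]),('scene',S0,[((604-400,0),(450-400,283)),((745-400,12),(603-400,300))])):
    for a,b in L:
        w=atz(n,q(o,b),.013)-atz(n,q(o,a),.013);print(n,np.degrees(np.arctan2(w[1],w[0]))%180)
print('cross',tri((506.28,341.7),(170.5,216.5)))
pb,py=np.array([.6273,.0056]),np.array([.6416,-.1141]);d=pb-py;print('base yaw y',np.degrees(np.arctan2(d[1],d[0])),(pb+py)/2)
for n,b,y,s in(('top',(315.35,182.97),(366.2,176.1),(340.8,179.5)),('scene',(301.59,294.63),(238.08,272.81),(269.43,283.55))):
    b,y,s=atz(n,b,.012),atz(n,y,.012),atz(n,s,.01);print(n,b,y,s,np.degrees(np.arctan2(*(b-y)[1::-1])))
plan(.436,-.061,.15,7.5)
E
```

```text
top 172.86694112553874
top 173.60537396631491
scene 172.15879190114669
scene 172.52332041617552
cross (array([0.5517, 0.3409, 0.0141]), np.float64(0.0008144999049639619))
base yaw y 96.81257204255434 [ 0.6344 -0.0542]
top [0.6265 0.0051 0.012 ] [ 0.6409 -0.1143  0.012 ] [ 0.6344 -0.0547  0.01  ] 96.89909288831836
scene [0.6283 0.007  0.012 ] [ 0.6424 -0.1123  0.012 ] [ 0.6346 -0.0533  0.01  ] 96.73799236371184
t 0.1 pos [0.2807 0.5857 0.2216] rot [-179.9034    0.0066  154.4027] w 0.0869 gf 0.0 turn z 2.564 rad; then shift [0.0696 0.6615 0.0716] rows@.03: 22.3
```

```bash
python3 -m jog '[[0,0,0,0,0,0.12,0.055],[0,0,0,0,0,0.12,0.055],[0,0,0,0,0,0.12,0.055],[0,0,0,0,0,0.12,0.055],[0,0,0,0,0,0.12,0.055],[0,0,0,0,0,0.12,0.055],[0,0,0,0,0,0.12,0.055],[0,0,0,0,0,0.12,0.055],[0,0,0,0,0,0.12,0.055],[0,0,0,0,0,0.12,0.055],[0,0,0,0,0,0.12,0.055],[0,0,0,0,0,0.12,0.055]]' && python3 -m jog '[[0,0,0,0,0,0.125,0.055],[0,0,0,0,0,0.125,0.055],[0,0,0,0,0,0.125,0.055],[0,0,0,0,0,0.125,0.055],[0,0,0,0,0,0.125,0.055],[0,0,0,0,0,0.125,0.055],[0,0,0,0,0,0.125,0.055],[0,0,0,0,0,0.125,0.055],[0,0,0,0,0,0.125,0.055]]' && python3 -m jog '[[0.006,0.03,0,0,0,0,0.055],[0.006,0.03,0,0,0,0,0.055],[0.006,0.03,0,0,0,0,0.055],[0.006,0.03,0,0,0,0,0.055],[0.006,0.03,0,0,0,0,0.055],[0.006,0.03,0,0,0,0,0.055],[0.006,0.03,0,0,0,0,0.055],[0.006,0.03,0,0,0,0,0.055],[0.006,0.03,0,0,0,0,0.055],[0.006,0.03,0,0,0,0,0.055],[0.006,0.03,0,0,0,0,0.055],[0.006,0.03,0,0,0,0,0.055]]' && python3 -c "
from h import *
plan(.436,-.061,.15,7.5)"
```

```text
time_s: 1.1
tool_pos: [0.2807, 0.5859, 0.2219]
tool_rot: [-180.0, 0.1, 71.6]
force: [0.0, 0.2, 0.7]
grip_width: 0.055
grasp_force: 0.0
time_s: 1.85
tool_pos: [0.2807, 0.5859, 0.2219]
tool_rot: [179.9, 0.0, 7.1]
force: [0.2, 0.7, -0.6]
grip_width: 0.0552
grasp_force: 0.0
time_s: 2.85
tool_pos: [0.3989, 0.2369, 0.2223]
tool_rot: [-180.0, 0.0, 7.4]
force: [-0.4, 0.1, 0.3]
grip_width: 0.0551
grasp_force: 0.0
t 2.9 pos [0.3989 0.2369 0.2223] rot [-179.9979    0.0281    7.4426] w 0.0551 gf 0.0 turn z -0.001 rad; then shift [-0.0021  0.3002  0.0723] rows@.03: 10.3
```

```bash
python3 -m jog '[[0,0.03,0.006,0,0,0,0.055],[0,0.03,0.006,0,0,0,0.055],[0,0.03,0.006,0,0,0,0.055],[0,0.03,0.006,0,0,0,0.055],[0,0.03,0.006,0,0,0,0.055],[0,0.03,0.006,0,0,0,0.055],[0,0.03,0.006,0,0,0,0.055],[0,0.03,0.006,0,0,0,0.055],[0,0.03,0.006,0,0,0,0.055],[0,0.03,0.006,0,0,0,0.055],[0,0,0.006,0,0,0,0.055],[0,0,0,0,0,0,0.055]]' && python3 -c "
from h import *
plan(.436,-.061,.01,7.5)
im=env.read_camera('scene');im2=env.read_camera('top');cv2.imwrite('pics/m3.png',np.hstack([tile(im,(318,180),100,4),tile(im2,(347,250),100,4)]))"
```

```text
time_s: 3.85
tool_pos: [0.4367, -0.0603, 0.1555]
tool_rot: [-180.0, 0.1, 7.2]
force: [-0.1, 0.1, 0.5]
grip_width: 0.0549
grasp_force: 0.0
t 3.9 pos [ 0.4367 -0.0603  0.1555] rot [-179.9759    0.1125    7.2121] w 0.0549 gf 0.0 turn z -0.005 rad; then shift [-0.0008  0.0006  0.1455] rows@.03: 4.8
```

View pics/m3.png

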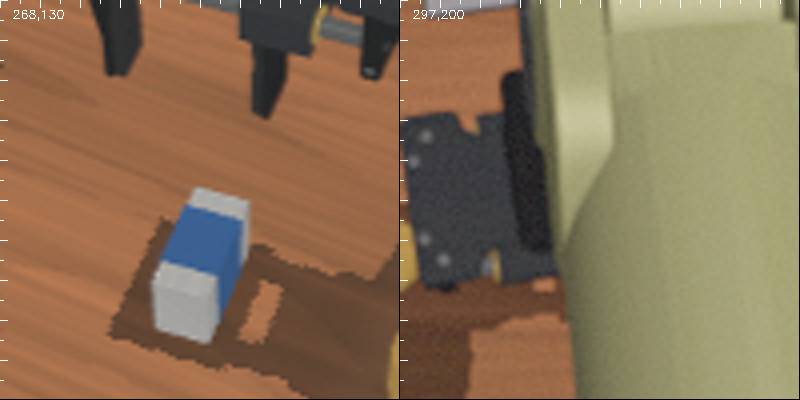

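The fingers, at about (298,145) and (335,155) in the scene view, straddle the blue riser. Next: descend and grip.

```bash
python3 -m jog '[[0,0,0.012,0,0,0,0.055],[0,0,0.012,0,0,0,0.055],[0,0,0.012,0,0,0,0.055],[0,0,0.012,0,0,0,0.055],[0,0,0.012,0,0,0,0.055],[0,0,0.012,0,0,0,0.055],[0,0,0.012,0,0,0,0.055],[0,0,0.012,0,0,0,0.055],[0,0,0.012,0,0,0,0.055],[0,0,0.012,0,0,0,0.055],[0,0,0.012,0,0,0,0.055],[0,0,0.012,0,0,0,0.055]]' && python3 -m jog '[[0,0,0,0,0,0,0.0],[0,0,0,0,0,0,0.0],[0,0,0,0,0,0,0.0],[0,0,0,0,0,0,0.0],[0,0,0,0,0,0,0.0],[0,0,0,0,0,0,0.0],[0,0,0,0,0,0,0.0],[0,0,0,0,0,0,0.0]]' 30 && python3 -m jog '[[0,0,-0.01,0,0,0,0.0],[0,0,-0.01,0,0,0,0.0],[0,0,-0.01,0,0,0,0.0],[0,0,-0.01,0,0,0,0.0],[0,0,-0.01,0,0,0,0.0],[0,0,-0.01,0,0,0,0.0],[0,0,-0.01,0,0,0,0.0],[0,0,-0.01,0,0,0,0.0]]' && python3 -c "
from h import *
plan(.6273,.0056,.09,6.8)"
```

```text
time_s: 4.95
tool_pos: [0.438, -0.0569, 0.012]
tool_rot: [-180.0, -0.0, 7.6]
force: [-0.6, 0.7, 0.2]
grip_width: 0.055
grasp_force: 0.0
time_s: 5.62
tool_pos: [0.4386, -0.0593, 0.0133]
tool_rot: [180.0, -0.1, 7.4]
force: [-0.4, -3.1, 6.5]
grip_width: 0.0279
grasp_force: 30.0
time_s: 6.28
tool_pos: [0.4364, -0.0585, 0.0923]
tool_rot: [-179.9, 0.1, 7.4]
force: [0.5, 0.2, -4.2]
grip_width: 0.0279
grasp_force: 30.0
t 6.3 pos [ 0.4364 -0.0585  0.0923] rot [-179.9433    0.1163    7.4378] w 0.0279 gf 30.0 turn z 0.011 rad; then shift [ 0.1971 -0.041   0.0023] rows@.03: 6.7
```

```bash
python3 -m jog '[[0.02,-0.004,0,0,0,0,0.0],[0.02,-0.004,0,0,0,0,0.0],[0.02,-0.004,0,0,0,0,0.0],[0.02,-0.004,0,0,0,0,0.0],[0.02,-0.004,0,0,0,0,0.0],[0.02,-0.004,0,0,0,0,0.0],[0.02,-0.004,0,0,0,0,0.0],[0.02,-0.004,0,0,0,0,0.0],[0.02,-0.004,0,0,0,0,0.0],[0.017,-0.004,0,0,0,0.01,0.0],[0,0,0,0,0,0,0],[0,0,0,0,0,0,0]]' && python3 -c "
from h import *
plan(.6275,.0065,.0255,6.8)"
```

```text
time_s: 7.28
tool_pos: [0.6274, 0.0072, 0.0914]
tool_rot: [180.0, 0.1, 7.0]
force: [-0.1, 0.6, -4.8]
grip_width: 0.0279
grasp_force: 30.0
t 7.3 pos [0.6274 0.0072 0.0914] rot [179.9843   0.148    6.9513] w 0.0279 gf 30.0 turn z 0.003 rad; then shift [0.     0.0007 0.0659] rows@.03: 2.2
```

```bash
python3 -m jog '[[0,0,0.007,0,0,0,0.0],[0,0,0.007,0,0,0,0.0],[0,0,0.007,0,0,0,0.0],[0,0,0.007,0,0,0,0.0],[0,0,0.007,0,0,0,0.0],[0,0,0.007,0,0,0,0.0],[0,0,0.007,0,0,0,0.0],[0,0,0.007,0,0,0,0.0],[0,0,0.005,0,0,0,0.0],[0,0,0.004,0,0,0,0.0],[0,0,0.002,0,0,0,0],[0,0,0,0,0,0,0]]' && python3 -m jog '[[0,0,0,0,0,0,0.0],[0,0,0,0,0,0,0.04],[0,0,0,0,0,0,0.048],[0,0,0,0,0,0,0.048],[0,0,0,0,0,0,0.048],[0,0,0,0,0,0,0.048]]' && python3 -m jog '[[0,0,-0.012,0,0,0,0.048],[0,0,-0.012,0,0,0,0.048],[0,0,-0.012,0,0,0,0.048],[0,0,-0.012,0,0,0,0.048],[0,0,-0.012,0,0,0,0.048],[0,0,-0.012,0,0,0,0.048],[0,0,-0.012,0,0,0,0.048],[0,0,-0.012,0,0,0,0.048],[0,0,-0.012,0,0,0,0.055],[0,0,-0.012,0,0,0,0.055]]' && python3 -c "
from h import *
plan(.3823,-.2545,.145,-23.9)"
```

```text
time_s: 8.28
tool_pos: [0.628, 0.0062, 0.0257]
tool_rot: [-180.0, -0.0, 6.9]
force: [-0.0, 0.5, -3.9]
grip_width: 0.0278
grasp_force: 30.0
time_s: 8.78
tool_pos: [0.6282, 0.0062, 0.026]
tool_rot: [-180.0, -0.1, 6.9]
force: [-0.4, 1.3, -0.5]
grip_width: 0.0466
grasp_force: 0.0
time_s: 9.62
tool_pos: [0.6279, 0.0062, 0.1468]
tool_rot: [-180.0, -0.0, 6.9]
force: [0.5, 0.2, -0.3]
grip_width: 0.0529
grasp_force: 0.0
t 9.6 pos [0.6279 0.0062 0.1468] rot [-179.9941   -0.0109    6.8662] w 0.0529 gf 0.0 turn z 0.537 rad; then shift [-0.1189  0.3379  0.0018] rows@.03: 11.9
```

```bash
python3 -m jog '[[0,0,0,0,0,0.107,0.055],[0,0,0,0,0,0.107,0.055],[0,0,0,0,0,0.107,0.055],[0,0,0,0,0,0.107,0.055],[0,0,0,0,0,0.109,0.055],[0,0,0,0,0,0,0.055]]' && python3 -m jog '[[-0.0099,0.0282,0,0,0,0,0.055],[-0.0099,0.0282,0,0,0,0,0.055],[-0.0099,0.0282,0,0,0,0,0.055],[-0.0099,0.0282,0,0,0,0,0.055],[-0.0099,0.0282,0,0,0,0,0.055],[-0.0099,0.0282,0,0,0,0,0.055],[-0.0099,0.0282,0,0,0,0,0.055],[-0.0099,0.0282,0,0,0,0,0.055],[-0.0099,0.0282,0,0,0,0,0.055],[-0.0099,0.0282,0,0,0,0,0.055],[-0.0099,0.0282,0,0,0,0,0.055],[-0.0099,0.0282,0,0,0,0,0.055]]'  && python3 -c "
from h import *
plan(.3823,-.2545,.012,-23.9)
im=env.read_camera('scene');cv2.imwrite('pics/m4.png',np.hstack([tile(im,(260,120),100,4),tile(im,(270,285),100,4)]))"
```

```text
time_s: 10.12
tool_pos: [0.6279, 0.0063, 0.146]
tool_rot: [180.0, -0.0, -24.1]
force: [-1.1, 0.0, -0.2]
grip_width: 0.055
grasp_force: 0.0
time_s: 11.12
tool_pos: [0.3811, -0.2561, 0.1458]
tool_rot: [-179.9, -0.0, -23.7]
force: [1.1, 0.1, -1.1]
grip_width: 0.0548
grasp_force: 0.0
t 11.1 pos [ 0.3811 -0.2561  0.1458] rot [-179.9249   -0.0459  -23.7218] w 0.0548 gf 0.0 turn z 0.003 rad; then shift [ 0.0004 -0.002   0.1338] rows@.03: 4.5
```

View pics/m4.png

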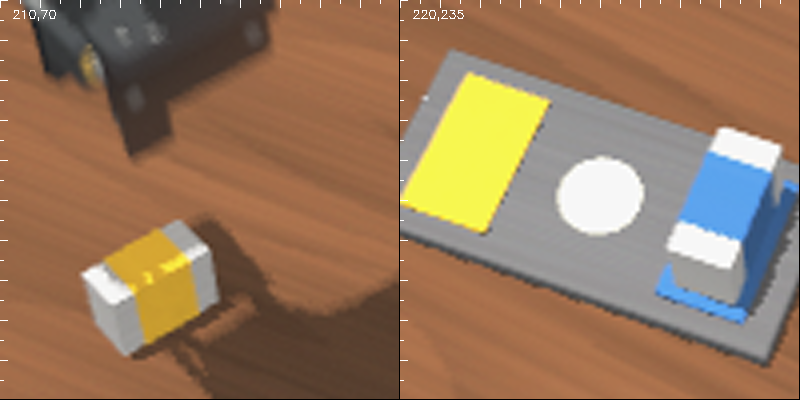

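The blue riser sits well centred on its field, at about (402,272). The gripper is above the yellow riser. Descend, grip and lift.

```bash
python3 -m jog '[[0,-0.001,0.011,0,0,0,0.055],[0,-0.001,0.011,0,0,0,0.055],[0,0,0.011,0,0,0,0.055],[0,0,0.011,0,0,0,0.055],[0,0,0.011,0,0,0,0.055],[0,0,0.011,0,0,0,0.055],[0,0,0.011,0,0,0,0.055],[0,0,0.011,0,0,0,0.055],[0,0,0.011,0,0,0,0.055],[0,0,0.011,0,0,0,0.055],[0,0,0.011,0,0,0,0.055],[0,0,0.011,0,0,0,0.055]]' && python3 -m jog '[[0,0,0,0,0,0,0.0],[0,0,0,0,0,0,0.0],[0,0,0,0,0,0,0.0],[0,0,0,0,0,0,0.0],[0,0,0,0,0,0,0.0],[0,0,0,0,0,0,0.0],[0,0,0,0,0,0,0.0],[0,0,0,0,0,0,0.0]]' 30 && python3 -m jog '[[0,0,-0.01,0,0,0,0.0],[0,0,-0.01,0,0,0,0.0],[0,0,-0.01,0,0,0,0.0],[0,0,-0.01,0,0,0,0.0],[0,0,-0.01,0,0,0,0.0],[0,0,-0.01,0,0,0,0.0],[0,0,-0.01,0,0,0,0.0],[0,0,-0.01,0,0,0,0.0]]' && python3 -c "
from h import *
plan(.642,-.1135,.09,6.8)"
```

```text
time_s: 12.17
tool_pos: [0.3833, -0.2532, 0.0133]
tool_rot: [-180.0, -0.0, -23.7]
force: [-0.0, 1.0, 0.3]
grip_width: 0.0549
grasp_force: 0.0
time_s: 12.83
tool_pos: [0.3834, -0.2542, 0.0143]
tool_rot: [180.0, -0.1, -23.9]
force: [-1.0, -3.3, 7.0]
grip_width: 0.0281
grasp_force: 30.0
time_s: 13.5
tool_pos: [0.382, -0.2518, 0.0931]
tool_rot: [-179.9, 0.1, -23.9]
force: [-0.7, -0.1, -4.7]
grip_width: 0.0277
grasp_force: 30.0
t 13.5 pos [ 0.382  -0.2518  0.0931] rot [-179.9278    0.1453  -23.886 ] w 0.0277 gf 30.0 turn z -0.536 rad; then shift [ 0.2746 -0.1065  0.0031] rows@.03: 9.8
```

```bash
python3 -m jog '[[0,0,0,0,0,-0.09,0],[0,0,0,0,0,-0.09,0],[0,0,0,0,0,-0.09,0],[0,0,0,0,0,-0.09,0],[0,0,0,0,0,-0.09,0],[0,0,0,0,0,-0.086,0],[0,0,0,0,0,0,0]]' && python3 -m jog '[[0.025,-0.0097,0,0,0,0,0],[0.025,-0.0097,0,0,0,0,0],[0.025,-0.0097,0,0,0,0,0],[0.025,-0.0097,0,0,0,0,0],[0.025,-0.0097,0,0,0,0,0],[0.025,-0.0097,0,0,0,0,0],[0.025,-0.0097,0,0,0,0,0],[0.025,-0.0097,0,0,0,0,0],[0.025,-0.0097,0,0,0,0,0],[0.025,-0.0097,0,0,0,0,0],[0.0246,-0.0095,0,0,0,0,0],[0,0,0,0,0,0,0]]' && python3 -m jog '[[0,0,0,0,0,0,0]]' && python3 -c "
from h import *
plan(.642,-.1135,.0265,6.8)"
```

```text
time_s: 14.08
tool_pos: [0.3821, -0.2518, 0.0927]
tool_rot: [-179.9, 0.1, 7.0]
force: [-0.7, -0.0, -5.3]
grip_width: 0.0278
grasp_force: 30.0
time_s: 15.08
tool_pos: [0.6475, -0.1081, 0.0917]
tool_rot: [-179.9, -0.1, 7.1]
force: [-0.2, 1.8, -4.8]
grip_width: 0.0278
grasp_force: 30.0
time_s: 15.17
tool_pos: [0.6434, -0.1121, 0.0918]
tool_rot: [-180.0, 0.1, 6.9]
force: [1.1, -0.3, -4.9]
grip_width: 0.0279
grasp_force: 30.0
t 15.2 pos [ 0.6434 -0.1121  0.0918] rot [-179.9527    0.1452    6.9152] w 0.0279 gf 30.0 turn z 0.002 rad; then shift [-0.0016  0.0012  0.0653] rows@.03: 2.2
```

```bash
python3 -m jog '[[-0.001,0.001,0.007,0,0,0,0.0],[0,0,0.007,0,0,0,0.0],[0,0,0.007,0,0,0,0.0],[0,0,0.007,0,0,0,0.0],[0,0,0.007,0,0,0,0.0],[0,0,0.007,0,0,0,0.0],[0,0,0.007,0,0,0,0.0],[0,0,0.007,0,0,0,0.0],[0,0,0.005,0,0,0,0.0],[0,0,0.003,0,0,0,0.0],[0,0,0.002,0,0,0,0],[0,0,0,0,0,0,0]]' && python3 -m jog '[[0,0,0,0,0,0,0.0],[0,0,0,0,0,0,0.04],[0,0,0,0,0,0,0.048],[0,0,0,0,0,0,0.048],[0,0,0,0,0,0,0.048],[0,0,0,0,0,0,0.048]]' && python3 -m jog '[[0,0,-0.012,0,0,0,0.048],[0,0,-0.012,0,0,0,0.048],[0,0,-0.012,0,0,0,0.048],[0,0,-0.012,0,0,0,0.048],[0,0,-0.012,0,0,0,0.048],[0,0,-0.012,0,0,0,0.048],[0,0,-0.012,0,0,0,0.048],[0,0,-0.012,0,0,0,0.048],[0,0,-0.012,0,0,0,0.055],[0,0,-0.012,0,0,0,0.055]]' && python3 -c "
from h import *
plan(.3885,.2345,.145,96.8)"
```

```text
time_s: 16.17
tool_pos: [0.642, -0.1159, 0.0272]
tool_rot: [-180.0, 0.0, 6.8]
force: [0.3, 0.2, -4.7]
grip_width: 0.0278
grasp_force: 30.0
time_s: 16.67
tool_pos: [0.6426, -0.1161, 0.0282]
tool_rot: [180.0, -0.1, 6.8]
force: [-0.8, -0.5, 0.2]
grip_width: 0.0468
grasp_force: 0.0
time_s: 17.5
tool_pos: [0.6421, -0.1159, 0.1488]
tool_rot: [-180.0, -0.0, 6.8]
force: [0.2, -0.4, -0.3]
grip_width: 0.0531
grasp_force: 0.0
t 17.5 pos [ 0.6421 -0.1159  0.1488] rot [-179.9941   -0.0132    6.81  ] w 0.0531 gf 0.0 turn z -1.571 rad; then shift [ 0.378  -0.2103  0.0038] rows@.03: 14.4
```

```bash
python3 -m jog '[[0,0,0,0,0,-0.121,0.06],[0,0,0,0,0,-0.121,0.06],[0,0,0,0,0,-0.121,0.06],[0,0,0,0,0,-0.121,0.06],[0,0,0,0,0,-0.121,0.06],[0,0,0,0,0,-0.121,0.06],[0,0,0,0,0,-0.121,0.06],[0,0,0,0,0,-0.121,0.06],[0,0,0,0,0,-0.121,0.06],[0,0,0,0,0,-0.121,0.06],[0,0,0,0,0,-0.121,0.06],[0,0,0,0,0,-0.121,0.06]]' && python3 -m jog '[[0,0,0,0,0,-0.119,0.06],[0.0252,-0.014,0,0,0,0,0.06],[0.0252,-0.014,0,0,0,0,0.06],[0.0252,-0.014,0,0,0,0,0.06],[0.0252,-0.014,0,0,0,0,0.06],[0.0252,-0.014,0,0,0,0,0.06],[0.0252,-0.014,0,0,0,0,0.06],[0.0252,-0.014,0,0,0,0,0.06],[0.0252,-0.014,0,0,0,0,0.06],[0.0252,-0.014,0,0,0,0,0.06],[0.0252,-0.014,0,0,0,0,0.06],[0.0252,-0.014,0,0,0,0,0.06]]' && python3 -m jog '[[0.0252,-0.014,0,0,0,0,0.06],[0.0252,-0.014,0,0,0,0,0.06],[0.0252,-0.014,0,0,0,0,0.06],[0.0252,-0.014,0,0,0,0,0.06],[0,0,0,0,0,0,0.06],[0,0,0,0,0,0,0.06]]' && python3 -c "
from h import *
plan(.3885,.2345,.006,96.8)
im=env.read_camera('scene');im2=env.read_camera('top');cv2.imwrite('pics/m5.png',np.hstack([tile(im,(476,225),100,4),tile(im,(255,265),80,5)]))
cv2.imwrite('pics/top5.png',im2);cv2.imwrite('pics/scene5.png',im)"
```

```text
time_s: 18.5
tool_pos: [0.6421, -0.1162, 0.1482]
tool_rot: [180.0, 0.0, 90.3]
force: [-0.4, -0.4, -0.2]
grip_width: 0.06
grasp_force: 0.0
time_s: 19.5
tool_pos: [0.4555, 0.1417, 0.1483]
tool_rot: [180.0, -0.0, 96.8]
force: [0.7, 0.8, -0.2]
grip_width: 0.0602
grasp_force: 0.0
time_s: 20.0
tool_pos: [0.3882, 0.2354, 0.1481]
tool_rot: [180.0, -0.0, 97.0]
force: [0.0, 0.1, -0.9]
grip_width: 0.0597
grasp_force: 0.0
t 20.0 pos [0.3882 0.2354 0.1481] rot [179.9672  -0.0043  97.0045] w 0.0597 gf 0.0 turn z 0.004 rad; then shift [-0.0009  0.0002  0.1421] rows@.03: 4.7
```

View pics/m5.png

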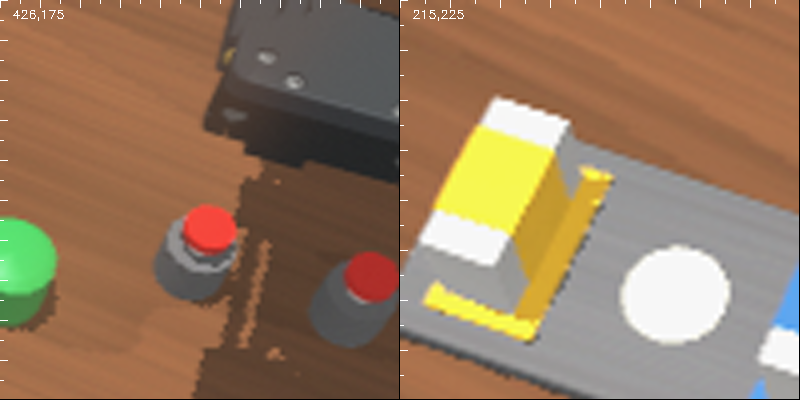

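```bash
python3 -c "
from fit import *
for z in(.02,.148,.2,.25):print(z,proj('scene',[.3882,.2345,z]),proj('scene',[.3882+.037,.2345,z]))
im=cv2.imread('pics/scene5.png');im2=cv2.imread('pics/top5.png')
a=tile(im,(265,270),120,5)[:,:];
def w(img,n,c,W,k,L):
    x0,y0=c[0]-W//2,c[1]-W//2
    for q in L: wire(img,n,*q,k,np.array([x0,y0]))
b=tile(im2,(341,178),120,5)
r=np.radians(6.8)
L=[(.6273,.0056,r,.049,.009,.06,.028),(.6416,-.1141,r,.049,.009,.06,.028),(.6344,-.0542,r,-.003,.007,.09,.19)]
w(a,'scene',(265,270),120,5,L);w(b,'top',(341,178),120,5,L)
cv2.imwrite('pics/m6.png',np.hstack([cv2.resize(a,(400,400)),cv2.resize(b,(400,400))]))
cv2.imwrite('pics/g5.png',tile(im,(476,190),120,5))
"
```

```text
0.02 [[475.3039 236.4062]] [[468.7347 252.4091]]
0.148 [[497.1427 194.9842]] [[490.0711 212.4749]]
0.2 [[507.9745 174.4393]] [[500.6994 192.5824]]
0.25 [[519.7787 152.0501]] [[512.3165 170.8392]]
```

View pics/m6.png

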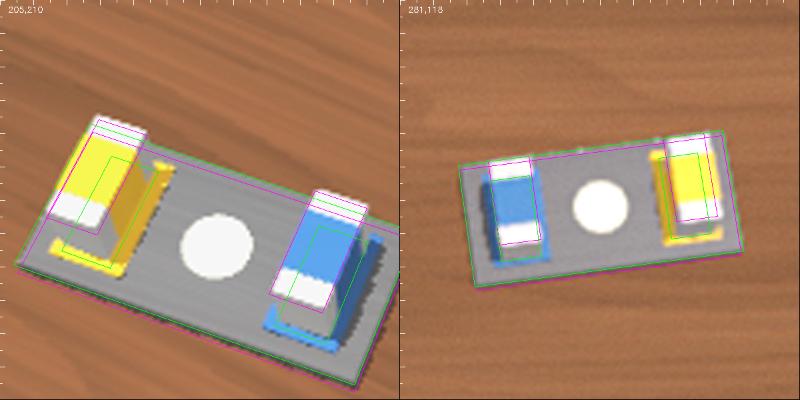

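View pics/g5.png

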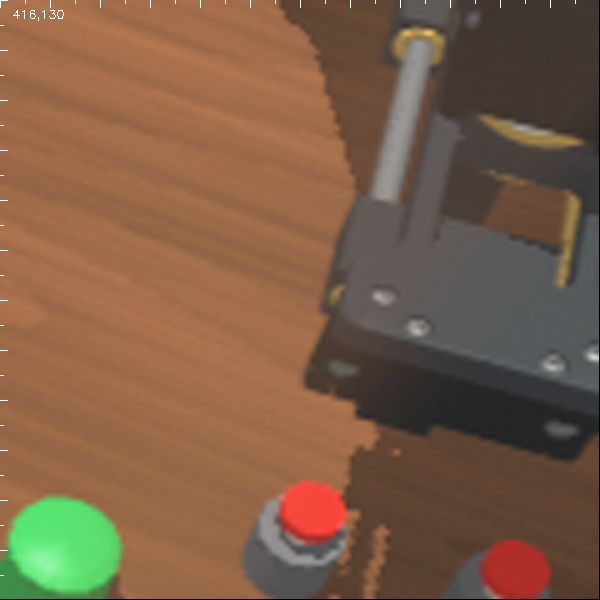

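The overlay shows both risers within about 3 mm of their field centres. The finger tip at crop (395,420) matches the expected projection over the jack. Descend and grip the jack.

```bash
python3 -m jog '[[0,0,0.0118,0,0,0,0.06],[0,0,0.0118,0,0,0,0.06],[0,0,0.0118,0,0,0,0.06],[0,0,0.0118,0,0,0,0.06],[0,0,0.0118,0,0,0,0.06],[0,0,0.0118,0,0,0,0.06],[0,0,0.0118,0,0,0,0.06],[0,0,0.0118,0,0,0,0.06],[0,0,0.0118,0,0,0,0.06],[0,0,0.0118,0,0,0,0.06],[0,0,0.0118,0,0,0,0.06],[0,0,0.0118,0,0,0,0.06]]' && python3 -m jog '[[0,0,0,0,0,0,0.0],[0,0,0,0,0,0,0.0],[0,0,0,0,0,0,0.0],[0,0,0,0,0,0,0.0],[0,0,0,0,0,0,0.0],[0,0,0,0,0,0,0.0],[0,0,0,0,0,0,0.0],[0,0,0,0,0,0,0.0]]' 20 && python3 -m jog '[[0,0,-0.01,0,0,0,0.0],[0,0,-0.01,0,0,0,0.0],[0,0,-0.01,0,0,0,0.0],[0,0,-0.01,0,0,0,0.0],[0,0,-0.01,0,0,0,0.0],[0,0,-0.01,0,0,0,0.0],[0,0,-0.01,0,0,0,0.0],[0,0,-0.01,0,0,0,0.0],[0,0,-0.01,0,0,0,0.0],[0,0,-0.01,0,0,0,0.0],[0,0,-0.01,0,0,0,0.0],[0,0,0,0,0,0,0.0]]' && python3 -c "
from h import *
plan(.6345,-.0540,.115,96.8)"
```

```text
time_s: 21.1
tool_pos: [0.39, 0.2329, 0.0056]
tool_rot: [180.0, 0.0, 96.6]
force: [0.2, 0.2, 0.1]
grip_width: 0.06
grasp_force: 0.0
time_s: 21.77
tool_pos: [0.3889, 0.2346, 0.0066]
tool_rot: [180.0, -0.0, 96.8]
force: [-1.1, -1.3, 5.7]
grip_width: 0.0314
grasp_force: 20.0
time_s: 22.77
tool_pos: [0.39, 0.2353, 0.1183]
tool_rot: [179.8, -0.1, 96.8]
force: [0.3, 0.1, -1.3]
grip_width: 0.0315
grasp_force: 20.0
t 22.8 pos [0.39   0.2353 0.1183] rot [179.8194  -0.1273  96.8168] w 0.0315 gf 20.0 turn z 0.000 rad; then shift [-0.3162  0.2085  0.0033] rows@.03: 12.6
```

```bash
python3 -m jog '[[-0.0243,0.016,0,0,0,0,0],[-0.0243,0.016,0,0,0,0,0],[-0.0243,0.016,0,0,0,0,0],[-0.0243,0.016,0,0,0,0,0],[-0.0243,0.016,0,0,0,0,0],[-0.0243,0.016,0,0,0,0,0],[-0.0243,0.016,0,0,0,0,0],[-0.0243,0.016,0,0,0,0,0],[-0.0243,0.016,0,0,0,0,0],[-0.0243,0.016,0,0,0,0,0],[-0.0243,0.016,0,0,0,0,0],[-0.0243,0.016,0,0,0,0,0]]' && python3 -m jog '[[-0.0243,0.016,0,0,0,0,0],[0,0,0,0,0,0,0],[0,0,0,0,0,0,0],[0,0,0,0,0,0,0]]' && python3 -c "
from h import *
plan(.6345,-.0540,.0175,96.8)"
```

```text
time_s: 23.77
tool_pos: [0.6145, -0.0332, 0.1153]
tool_rot: [-179.9, -0.0, 96.9]
force: [-0.2, 1.2, -1.8]
grip_width: 0.0314
grasp_force: 20.0
time_s: 24.1
tool_pos: [0.6321, -0.054, 0.1151]
tool_rot: [-179.9, -0.0, 96.8]
force: [-0.3, 1.0, -1.6]
grip_width: 0.0316
grasp_force: 20.0
t 24.1 pos [ 0.6321 -0.054   0.1151] rot [-179.9003   -0.0403   96.8221] w 0.0316 gf 20.0 turn z 0.000 rad; then shift [-0.0003  0.0023  0.0976] rows@.03: 3.3
```

```bash
python3 -m jog '[[0,0.002,0.0095,0,0,0,0],[0,0,0.0095,0,0,0,0],[0,0,0.0095,0,0,0,0],[0,0,0.0095,0,0,0,0],[0,0,0.0095,0,0,0,0],[0,0,0.0095,0,0,0,0],[0,0,0.0095,0,0,0,0],[0,0,0.0095,0,0,0,0],[0,0,0.0095,0,0,0,0],[0,0,0.007,0,0,0,0],[0,0,0.004,0,0,0,0],[0,0,0.001,0,0,0,0]]' && python3 -m jog '[[0,0,0,0,0,0,0.0],[0,0,0,0,0,0,0.04],[0,0,0,0,0,0,0.06],[0,0,0,0,0,0,0.06],[0,0,0,0,0,0,0.06],[0,0,0,0,0,0,0.06]]' && python3 -m jog '[[0,0,-0.012,0,0,0,0.06],[0,0,-0.012,0,0,0,0.06],[0,0,-0.012,0,0,0,0.06],[0,0,-0.012,0,0,0,0.06],[0,0,-0.012,0,0,0,0.06],[0,0,-0.012,0,0,0,0.06],[0,0,-0.012,0,0,0,0.06],[0,0,-0.012,0,0,0,0.06],[0,0,-0.012,0,0,0,0.08],[0,0,-0.012,0,0,0,0.08],[0,0,0,0,0,0,0.08]]' && python3 -c "
from h import *
plan(.5522,.342,.135,172.8)"
```

```text
time_s: 25.1
tool_pos: [0.6342, -0.0543, 0.0174]
tool_rot: [-179.9, -0.0, 96.8]
force: [0.3, -1.3, -2.0]
grip_width: 0.0314
grasp_force: 20.0
time_s: 25.6
tool_pos: [0.6352, -0.0543, 0.019]
tool_rot: [179.9, -0.0, 96.8]
force: [-0.5, -1.0, 0.3]
grip_width: 0.0553
grasp_force: 0.0
time_s: 26.52
tool_pos: [0.6364, -0.0546, 0.1417]
tool_rot: [179.7, 0.0, 96.8]
force: [-0.1, -0.7, -0.5]
grip_width: 0.0727
grasp_force: 0.0
t 26.5 pos [ 0.6364 -0.0546  0.1417] rot [179.7406   0.0217  96.8191] w 0.0727 gf 0.0 turn z -1.326 rad; then shift [0.1333 0.3829 0.0067] rows@.03: 13.5
```

```bash
python3 -m jog '[[0,0,0,0,0,-0.1205,0.08],[0,0,0,0,0,-0.1205,0.08],[0,0,0,0,0,-0.1205,0.08],[0,0,0,0,0,-0.1205,0.08],[0,0,0,0,0,-0.1205,0.08],[0,0,0,0,0,-0.1205,0.08],[0,0,0,0,0,-0.1205,0.08],[0,0,0,0,0,-0.1205,0.08],[0,0,0,0,0,-0.1205,0.08],[0,0,0,0,0,-0.1205,0.08],[0,0,0,0,0,-0.1205,0.08],[0,0,0,0,0,0,0.08]]' && python3 -m jog '[[0.0095,0.0273,0,0,0,0,0.08],[0.0095,0.0273,0,0,0,0,0.08],[0.0095,0.0273,0,0,0,0,0.08],[0.0095,0.0273,0,0,0,0,0.08],[0.0095,0.0273,0,0,0,0,0.08],[0.0095,0.0273,0,0,0,0,0.08],[0.0095,0.0273,0,0,0,0,0.08],[0.0095,0.0273,0,0,0,0,0.08],[0.0095,0.0273,0,0,0,0,0.08],[0.0095,0.0273,0,0,0,0,0.08],[0.0095,0.0273,0,0,0,0,0.08],[0.0095,0.0273,0,0,0,0,0.08]]' && python3 -m jog '[[0.0095,0.0273,0,0,0,0,0.08],[0.0095,0.0273,0,0,0,0,0.08],[0,0,0,0,0,0,0.08],[0,0,0,0,0,0,0.08],[0,0,0,0,0,0,0.08]]' && python3 -c "
from h import *
plan(.5522,.342,.003,172.8)
im=env.read_camera('scene');im2=env.read_camera('top');cv2.imwrite('pics/m7.png',np.hstack([tile(im,(510,325),80,5),tile(im,(270,270),100,4)]))
red=((0,150,120),(6,255,255))
a=blob(im,*red,(240,240,60,60))[0];b=blob(im2,*red,(325,160,30,35))[0];print('cap on base',a,b,tri(a,b))"
```

```text
time_s: 27.52
tool_pos: [0.6344, -0.0544, 0.138]
tool_rot: [180.0, -0.0, 172.9]
force: [-0.5, 0.6, -0.2]
grip_width: 0.0798
grasp_force: 0.0
time_s: 28.52
tool_pos: [0.5623, 0.2863, 0.1382]
tool_rot: [-180.0, -0.0, 172.5]
force: [0.9, -0.4, 0.8]
grip_width: 0.0802
grasp_force: 0.0
time_s: 28.93
tool_pos: [0.5511, 0.3407, 0.138]
tool_rot: [-179.9, -0.0, 172.6]
force: [0.7, -0.3, 0.6]
grip_width: 0.08
grasp_force: 0.0
t 28.9 pos [0.5511 0.3407 0.138 ] rot [-179.9186   -0.0022  172.6387] w 0.0800 gf 0.0 turn z -0.003 rad; then shift [-0.001   0.0014  0.135 ] rows@.03: 4.5
cap on base [266.7612 274.9104] [341.25   173.9559] (array([ 0.6357, -0.054 ,  0.0457]), np.float64(0.0009067507236904652))
```

View pics/m7.png

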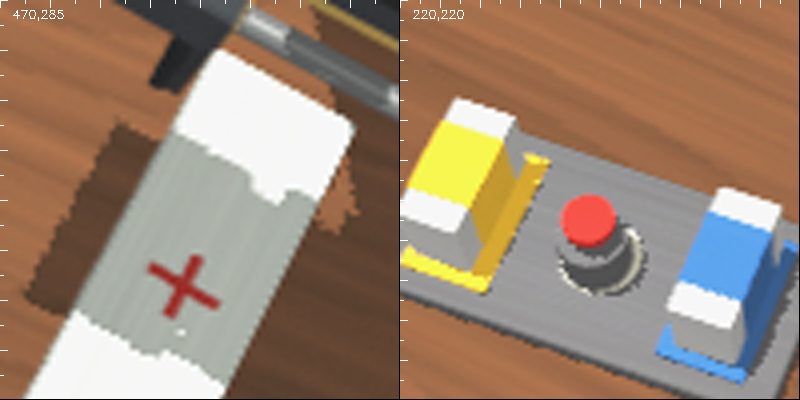

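The jack stands centred on the white spot (1 mm off), and the gripper straddles the bar around the cross. Descend on the bar.

```bash
python3 -m jog '[[0,0.001,0.0125,0,0,0,0.08],[0,0,0.0125,0,0,0,0.08],[0,0,0.0125,0,0,0,0.08],[0,0,0.0125,0,0,0,0.08],[0,0,0.0125,0,0,0,0.08],[0,0,0.0125,0,0,0,0.08],[0,0,0.0125,0,0,0,0.08],[0,0,0.0125,0,0,0,0.08],[0,0,0.0125,0,0,0,0.08],[0,0,0.01,0,0,0,0.08],[0,0,0.005,0,0,0,0.08],[0,0,0.003,0,0,0,0.08]]' && python3 -m jog '[[0,0,0,0,0,0,0.08],[0,0,0,0,0,0,0.0],[0,0,0,0,0,0,0.0],[0,0,0,0,0,0,0.0],[0,0,0,0,0,0,0.0],[0,0,0,0,0,0,0.0],[0,0,0,0,0,0,0.0],[0,0,0,0,0,0,0.0],[0,0,0,0,0,0,0.0]]' 35 && python3 -m jog '[[0,0,-0.01,0,0,0,0.0],[0,0,-0.01,0,0,0,0.0],[0,0,-0.01,0,0,0,0.0],[0,0,-0.01,0,0,0,0.0],[0,0,-0.01,0,0,0,0.0],[0,0,-0.01,0,0,0,0.0],[0,0,-0.01,0,0,0,0.0],[0,0,-0.01,0,0,0,0.0],[0,0,-0.01,0,0,0,0.0],[0,0,-0.01,0,0,0,0.0],[0,0,-0.01,0,0,0,0.0],[0,0,0,0,0,0,0.0]]' && python3 -c "
from h import *
plan(.6345,-.0535,.12,96.8)"
```

```text
time_s: 30.03
tool_pos: [0.5506, 0.3423, 0.0068]
tool_rot: [-179.9, -0.1, 172.8]
force: [-0.4, 0.1, -1.3]
grip_width: 0.0799
grasp_force: 0.0
time_s: 30.78
tool_pos: [0.5512, 0.342, 0.0083]
tool_rot: [-180.0, 0.0, 172.7]
force: [-1.3, -2.2, 2.8]
grip_width: 0.0494
grasp_force: 35.0
time_s: 31.78
tool_pos: [0.5525, 0.3434, 0.1209]
tool_rot: [179.8, 0.2, 172.8]
force: [0.3, 1.3, -1.9]
grip_width: 0.0496
grasp_force: 35.0
t 31.8 pos [0.5525 0.3434 0.1209] rot [179.8302   0.1841 172.76  ] w 0.0496 gf 35.0 turn z 1.326 rad; then shift [-0.4038  0.0345  0.0009] rows@.03: 13.5
```

```bash
python3 -m jog '[[0,0,0,0,0,0.11,0],[0,0,0,0,0,0.11,0],[0,0,0,0,0,0.11,0],[0,0,0,0,0,0.11,0],[0,0,0,0,0,0.11,0],[0,0,0,0,0,0.11,0],[0,0,0,0,0,0.11,0],[0,0,0,0,0,0.11,0],[0,0,0,0,0,0.11,0],[0,0,0,0,0,0.11,0],[0,0,0,0,0,0.11,0],[0,0,0,0,0,0.116,0]]' && python3 -m jog '[[-0.015,0.002,0,0,0,0,0],[-0.024,0.002,0,0,0,0,0],[-0.024,0.002,0,0,0,0,0],[-0.024,0.002,0,0,0,0,0],[-0.024,0.002,0,0,0,0,0],[-0.024,0.002,0,0,0,0,0],[-0.024,0.002,0,0,0,0,0],[-0.024,0.002,0,0,0,0,0],[-0.024,0.002,0,0,0,0,0],[-0.024,0.002,0,0,0,0,0],[-0.024,0.002,0,0,0,0,0],[-0.024,0.002,0,0,0,0,0]]' && python3 -m jog '[[-0.024,0.002,0,0,0,0,0],[-0.024,0.002,0,0,0,0,0],[-0.024,0.002,0,0,0,0,0],[-0.024,0.002,0,0,0,0,0],[-0.024,0.002,0,0,0,0,0],[-0.005,0.001,0,0,0,0,0],[0,0,0,0,0,0,0],[0,0,0,0,0,0,0],[0,0,0,0,0,0,0]]' && python3 -c "
from h import *
plan(.6345,-.0535,.0605,96.8)
im=env.read_camera('scene');im2=env.read_camera('top');cv2.imwrite('pics/m8.png',np.hstack([tile(im,(270,255),120,5)[:,:],])[:600])"
```

```text
time_s: 32.78
tool_pos: [0.5508, 0.3425, 0.1175]
tool_rot: [-180.0, 0.0, 96.5]
force: [-0.7, 0.9, -3.1]
grip_width: 0.0493
grasp_force: 35.0
time_s: 33.78
tool_pos: [0.6076, 0.0659, 0.1179]
tool_rot: [-180.0, 0.0, 96.9]
force: [-0.7, 0.1, -2.1]
grip_width: 0.0498
grasp_force: 35.0
time_s: 34.53
tool_pos: [0.6333, -0.0527, 0.1177]
tool_rot: [-180.0, -0.1, 96.9]
force: [0.3, 1.4, -2.7]
grip_width: 0.0492
grasp_force: 35.0
t 34.5 pos [ 0.6333 -0.0527  0.1177] rot [-179.9714   -0.0869   96.948 ] w 0.0492 gf 35.0 turn z 0.003 rad; then shift [-0.0009  0.0011  0.0572] rows@.03: 1.9
```

View pics/m8.png

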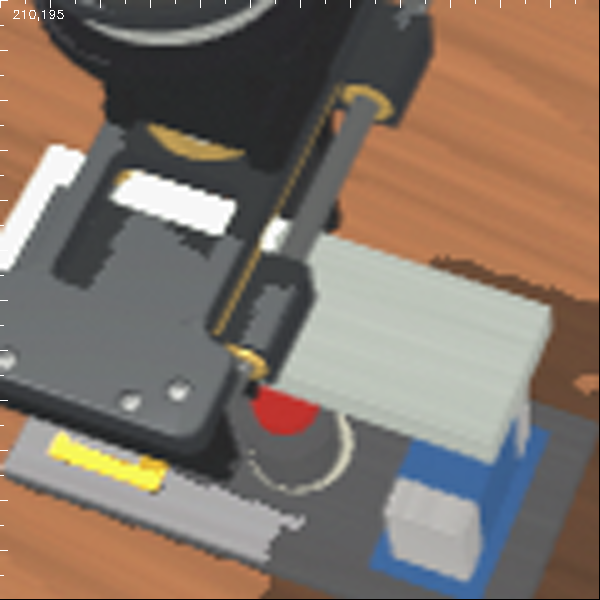

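The bar hangs level above the risers, in line with the plate. Lower and release it.

```bash
python3 -m jog '[[-0.001,0.001,0.006,0,0,0,0],[0,0,0.006,0,0,0,0],[0,0,0.006,0,0,0,0],[0,0,0.006,0,0,0,0],[0,0,0.006,0,0,0,0],[0,0,0.006,0,0,0,0],[0,0,0.006,0,0,0,0],[0,0,0.006,0,0,0,0],[0,0,0.004,0,0,0,0],[0,0,0.003,0,0,0,0],[0,0,0.001,0,0,0,0],[0,0,0,0,0,0,0]]' && python3 -m jog '[[0,0,0,0,0,0,0],[0,0,0,0,0,0,0]]' && python3 -c "
from h import *
plan(.6345,-.0535,.0595,96.8)"
```

```text
time_s: 35.63
tool_pos: [0.6347, -0.0553, 0.0618]
tool_rot: [-180.0, -0.0, 96.8]
force: [-0.2, -0.9, -2.8]
grip_width: 0.0493
grasp_force: 35.0
time_s: 35.8
tool_pos: [0.6351, -0.0554, 0.0624]
tool_rot: [180.0, 0.0, 96.8]
force: [-0.0, 0.5, -3.3]
grip_width: 0.0491
grasp_force: 35.0
t 35.8 pos [ 0.6351 -0.0554  0.0624] rot [179.9501   0.0011  96.7892] w 0.0491 gf 35.0 turn z -0.000 rad; then shift [ 0.0019 -0.0003  0.0029] rows@.03: 0.1
```

```bash
python3 -m jog '[[0.001,0,0.001,0,0,0,0],[0,0,0.001,0,0,0,0],[0,0,0,0,0,0,0]]' && python3 -m jog '[[0,0,0,0,0,0,0.053],[0,0,0,0,0,0,0.06],[0,0,0,0,0,0,0.075],[0,0,0,0,0,0,0.075],[0,0,0,0,0,0,0.075],[0,0,0,0,0,0,0.075]]' && python3 -m jog '[[0,0,-0.006,0,0,0,0.075],[0,0,-0.008,0,0,0,0.075],[0,0,-0.01,0,0,0,0.075],[0,0,-0.01,0,0,0,0.075],[0,0,-0.01,0,0,0,0.075],[0,0,-0.01,0,0,0,0.075],[0,0,-0.01,0,0,0,0.075],[0,0,-0.01,0,0,0,0.075],[0,0,-0.01,0,0,0,0.075],[0,0,0,0,0,0,0.075]]' && python3 -c "
from h import *
plan(.437,.060,.14,96.8)"
```

```text
time_s: 36.05
tool_pos: [0.6349, -0.0541, 0.0604]
tool_rot: [180.0, -0.0, 96.8]
force: [-0.3, 0.0, -0.6]
grip_width: 0.0493
grasp_force: 35.0
time_s: 36.55
tool_pos: [0.6347, -0.0544, 0.0601]
tool_rot: [180.0, 0.0, 96.8]
force: [-0.8, 0.2, -0.8]
grip_width: 0.0727
grasp_force: 0.0
time_s: 37.38
tool_pos: [0.636, -0.0545, 0.1468]
tool_rot: [179.8, 0.0, 96.8]
force: [0.8, -0.5, -0.1]
grip_width: 0.0755
grasp_force: 0.0
t 37.4 pos [ 0.636  -0.0545  0.1468] rot [179.7693   0.0162  96.7929] w 0.0755 gf 0.0 turn z -0.000 rad; then shift [ 0.1373 -0.1841  0.0068] rows@.03: 7.7
```

```bash
python3 -m jog '[[0.0153,-0.0205,0,0,0,0,0.065],[0.0153,-0.0205,0,0,0,0,0.065],[0.0153,-0.0205,0,0,0,0,0.065],[0.0153,-0.0205,0,0,0,0,0.065],[0.0153,-0.0205,0,0,0,0,0.065],[0.0153,-0.0205,0,0,0,0,0.065],[0.0153,-0.0205,0,0,0,0,0.065],[0.0153,-0.0205,0,0,0,0,0.065],[0.0149,-0.0201,0,0,0,0,0.065],[0,0,0,0,0,0,0.065],[0,0,0,0,0,0,0.065]]' && python3 -c "
from h import *
plan(.437,.060,.0055,96.8)
im=env.read_camera('scene');im2=env.read_camera('top')
red=((0,110,120),(8,255,255))
a=blob(im,*red,(235,225,60,70))[:2];b=blob(im2,*red,(325,150,40,40))[:2];print('cross',a,b,tri(a[0],b[0]))
cv2.imwrite('pics/m9.png',np.hstack([tile(im,(270,255),120,5)[:,100:500],cv2.resize(tile(im2,(341,172),100,4),(400,600))*0+255][:1]+[np.vstack([tile(im2,(341,172),100,4),np.zeros((200,400,3),np.uint8)])]))"
```

```text
time_s: 38.3
tool_pos: [0.4348, 0.061, 0.144]
tool_rot: [180.0, -0.1, 96.9]
force: [0.4, -0.2, 1.3]
grip_width: 0.0652
grasp_force: 0.0
t 38.3 pos [0.4348 0.061  0.144 ] rot [179.9771  -0.0522  96.9211] w 0.0652 gf 0.0 turn z 0.002 rad; then shift [-0.0012  0.002   0.1385] rows@.03: 4.6
cross (array([264.9388, 269.4082]), np.int32(49)) (array([341.4, 170.9]), np.int32(10)) (array([ 0.636 , -0.054 ,  0.0666]), np.float64(0.00016114707707396892))
```

View pics/m9.png

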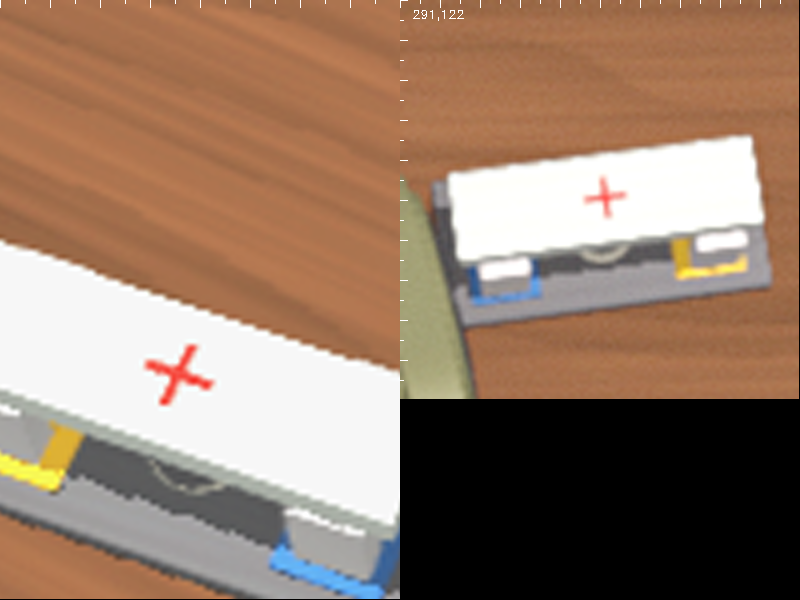

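The bar lies centrally, with the cross at (.636,-.054,.067), within 2 mm of the plate's middle. Now the weight.

```bash
python3 -m jog '[[-0.001,0.002,0.0125,0,0,0,0.065],[0,0,0.0125,0,0,0,0.065],[0,0,0.0125,0,0,0,0.065],[0,0,0.0125,0,0,0,0.065],[0,0,0.0125,0,0,0,0.065],[0,0,0.0125,0,0,0,0.065],[0,0,0.0125,0,0,0,0.065],[0,0,0.0125,0,0,0,0.065],[0,0,0.0125,0,0,0,0.065],[0,0,0.0125,0,0,0,0.065],[0,0,0.01,0,0,0,0.065],[0,0,0.004,0,0,0,0.065]]' && python3 -m jog '[[0,0,0,0,0,0,0.065],[0,0,0,0,0,0,0.0],[0,0,0,0,0,0,0.0],[0,0,0,0,0,0,0.0],[0,0,0,0,0,0,0.0],[0,0,0,0,0,0,0.0],[0,0,0,0,0,0,0.0],[0,0,0,0,0,0,0.0],[0,0,0,0,0,0,0.0]]' 25 && python3 -m jog '[[0,0,-0.012,0,0,0,0.0],[0,0,-0.012,0,0,0,0.0],[0,0,-0.012,0,0,0,0.0],[0,0,-0.012,0,0,0,0.0],[0,0,-0.012,0,0,0,0.0],[0,0,-0.012,0,0,0,0.0],[0,0,-0.012,0,0,0,0.0],[0,0,-0.012,0,0,0,0.0],[0,0,-0.012,0,0,0,0.0],[0,0,-0.012,0,0,0,0.0],[0,0,-0.012,0,0,0,0.0],[0,0,0,0,0,0,0.0]]' && python3 -c "
from h import *
plan(.6355,-.0535,.14,96.8)"
```

```text
time_s: 39.4
tool_pos: [0.4374, 0.0584, 0.0035]
tool_rot: [-179.9, 0.1, 96.7]
force: [-0.1, 0.3, -0.4]
grip_width: 0.0652
grasp_force: 0.0
time_s: 40.15
tool_pos: [0.4374, 0.0596, 0.0053]
tool_rot: [-180.0, -0.0, 96.8]
force: [-2.1, -0.2, 5.9]
grip_width: 0.0393
grasp_force: 25.0
time_s: 41.15
tool_pos: [0.4388, 0.0597, 0.1384]
tool_rot: [179.8, -0.1, 96.8]
force: [0.4, 0.2, -3.9]
grip_width: 0.039
grasp_force: 25.0
t 41.1 pos [0.4388 0.0597 0.1384] rot [179.8085  -0.0576  96.7845] w 0.0390 gf 25.0 turn z -0.000 rad; then shift [-0.1357  0.1819 -0.0016] rows@.03: 7.6
```

```bash
python3 -m jog '[[-0.0151,0.0202,0,0,0,0,0],[-0.0151,0.0202,0,0,0,0,0],[-0.0151,0.0202,0,0,0,0,0],[-0.0151,0.0202,0,0,0,0,0],[-0.0151,0.0202,0,0,0,0,0],[-0.0151,0.0202,0,0,0,0,0],[-0.0151,0.0202,0,0,0,0,0],[-0.0151,0.0202,0,0,0,0,0],[-0.0151,0.0202,0,0,0,0,0],[0,0,0,0,0,0,0],[0,0,0,0,0,0,0],[0,0,0,0,0,0,0]]' && python3 -c "
from h import *
plan(.6355,-.0538,.0725,96.8)"
```

```text
time_s: 42.15
tool_pos: [0.6331, -0.0537, 0.1353]
tool_rot: [-179.8, -0.0, 96.8]
force: [0.2, 0.8, -4.0]
grip_width: 0.039
grasp_force: 25.0
t 42.1 pos [ 0.6331 -0.0537  0.1353] rot [-179.8328   -0.0222   96.7869] w 0.0390 gf 25.0 turn z -0.000 rad; then shift [-0.0004  0.0024  0.0628] rows@.03: 2.1
```

```bash
python3 -m jog '[[0,0.002,0.007,0,0,0,0],[0,0,0.007,0,0,0,0],[0,0,0.007,0,0,0,0],[0,0,0.007,0,0,0,0],[0,0,0.007,0,0,0,0],[0,0,0.007,0,0,0,0],[0,0,0.007,0,0,0,0],[0,0,0.005,0,0,0,0],[0,0,0.004,0,0,0,0],[0,0,0.002,0,0,0,0],[0,0,0,0,0,0,0],[0,0,0,0,0,0,0]]' && python3 -c "
from h import *
plan(.6355,-.0538,.0725,96.8)"
```

```text
time_s: 43.15
tool_pos: [0.6364, -0.0538, 0.0771]
tool_rot: [180.0, 0.0, 96.8]
force: [-0.2, -0.6, -3.5]
grip_width: 0.0397
grasp_force: 25.0
t 43.1 pos [ 0.6364 -0.0538  0.0771] rot [179.9798   0.0041  96.7863] w 0.0397 gf 25.0 turn z -0.000 rad; then shift [ 0.0001 -0.0009  0.0046] rows@.03: 0.2
```

```bash
python3 -m jog '[[0,0,0.001,0,0,0,0],[0,0,0.001,0,0,0,0],[0,0,0.001,0,0,0,0],[0,0,0,0,0,0,0],[0,0,0,0,0,0,0]]'
```

```text
time_s: 43.57
tool_pos: [0.6362, -0.0537, 0.074]
tool_rot: [180.0, -0.0, 96.8]
force: [0.3, -0.5, -4.0]
grip_width: 0.039
grasp_force: 25.0
```

```bash
python3 -m jog '[[0,0,0.001,0,0,0,0],[0,0,0.0005,0,0,0,0],[0,0,0,0,0,0,0]]' && python3 -m jog '[[0,0,0,0,0,0,0.042],[0,0,0,0,0,0,0.05],[0,0,0,0,0,0,0.06],[0,0,0,0,0,0,0.065],[0,0,0,0,0,0,0.065],[0,0,0,0,0,0,0.065]]' && python3 -m jog '[[0,0,-0.006,0,0,0,0.065],[0,0,-0.01,0,0,0,0.065],[0,0,-0.012,0,0,0,0.065],[0,0,-0.012,0,0,0,0.065],[0,0,-0.012,0,0,0,0.065],[0,0,-0.012,0,0,0,0.065],[0,0,-0.012,0,0,0,0.065],[0,0,-0.012,0,0,0,0.065],[0.015,-0.02,0,0,0,0,0.065],[0.015,-0.02,0,0,0,0,0.065],[0.015,-0.02,0,0,0,0,0.065],[0.015,-0.02,0,0,0,0,0.065]]' && python3 -m jog '[[0.02,-0.02,0,0,0,0,0.065],[0.02,-0.02,0,0,0,0,0.065],[0.02,-0.02,0,0,0,0,0.065],[0.02,-0.01,0,0,0,0,0.065],[0.02,0,0,0,0,0,0.065],[0,0,0,0,0,0,0.065],[0,0,0,0,0,0,0.065],[0,0,0,0,0,0,0.065]]' && python3 -c "
from h import *
im=env.read_camera('scene');im2=env.read_camera('top')
y=((18,100,100),(30,255,255));a=blob(im,*y,(235,215,60,60))[:2];b=blob(im2,*y,(325,145,34,36))[:2];print(a,b,tri(a[0],b[0]))
cv2.imwrite('pics/m10.png',np.hstack([tile(im,(270,260),100,4),tile(im2,(341,172),100,4)]))"
```

```text
time_s: 43.82
tool_pos: [0.6363, -0.0537, 0.0726]
tool_rot: [180.0, -0.0, 96.8]
force: [-0.4, -0.2, -4.3]
grip_width: 0.0391
grasp_force: 25.0
time_s: 44.32
tool_pos: [0.6364, -0.0537, 0.0727]
tool_rot: [180.0, -0.0, 96.8]
force: [0.0, -0.3, 0.9]
grip_width: 0.0627
grasp_force: 0.0
time_s: 45.32
tool_pos: [0.5488, -0.0033, 0.161]
tool_rot: [180.0, 0.0, 96.8]
force: [0.3, 0.5, 0.2]
grip_width: 0.0651
grasp_force: 0.0
time_s: 45.98
tool_pos: [0.4688, 0.0866, 0.161]
tool_rot: [180.0, 0.0, 96.7]
force: [-0.2, -0.3, 1.0]
grip_width: 0.065
grasp_force: 0.0
(array([264.1732, 263.5914]), np.int32(514)) (array([341.5017, 167.2112]), np.int32(303)) (array([ 0.6364, -0.0528,  0.0891]), np.float64(0.0009263171839352667))
```

View pics/m10.png

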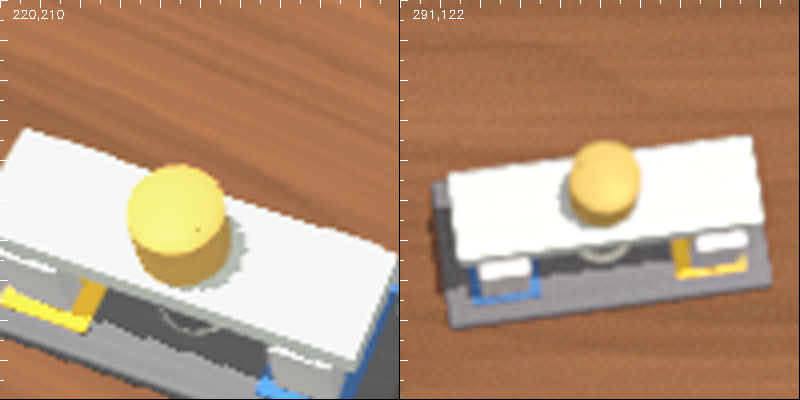

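The weight stands upright on the bar's middle, at about (.636,-.053) against the cross at (.636,-.054). Everything is released and the gripper is clear.

```bash
python3 -c "
from cell import env
print(env.sign_off())"
```

```text
the job is handed in; nothing more can be done
None
```

The bar is set up on both risers, with the jack under its middle and the brass weight on the red cross; each measured within about 3 mm of its target. I handed the job in at about 46 s without touching the file; the hand-in returned no verdict.

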